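# Slide the short test bar out of the row and seat it on the gauge fence

### The arm

A 7-joint arm with a two-finger parallel gripper is mounted at the origin on the work surface. World frame = base frame: x ahead of the robot, y to its left, z up, the work surface at z = 0. Lengths are in m, angles in rad, forces in N, time in s.
With the tool pointing down it reaches from about 0.425 to 0.925 m from the base axis. Payload 6.8 kg.
Tool frame: the origin (TCP) lies at the very end of the fingers, on their centre line; the grasp point (between the pads) lies r.grip_depth behind it (r.grip_depth is the distance from the TCP to the grasp point, in m); z points along the fingers, x is the direction in which the jaws open and shut, and the axes are right-handed (so a half turn about z gives the same grasp; the last joint's range is limited). The gripper opens to 85 mm and grips with 20 to 120 N. Pads are 22 mm wide; open, the fingers measure 114 mm over their backs; the gripper's body (76 mm by 85 mm) begins 54 mm behind the grasp point. The pads swing forward as they close: fully open they stand 13 mm farther back than shut.
Start: joints at [-1.241, 0.477, 0.022, 1.555, -0.011, 1.109, -0.083], TCP at [0.286, 0.611, 0.231] pointing down, gripper open.
Joint ranges: [-2.96, 2.96], [-0.34, 2.1], [-1.41, 1.46], [0.24, 2.44], [-1.37, 4.51], [0.17, 1.92], [-2.96, 2.96]. Speed limits (rad/s): [2.39, 2.39, 3.14, 3.14, 3.14, 3.14, 3.14].

### API

Orientations are given as a rotation vector (axis times angle).
In Python, from bench import readout, grab_frame, workorder, r gives the robot as it stands.
- The arm moves only by the shell command python3 -m handwheel 'ROWS' [FORCE]. ROWS is text: rows parted by semicolons, each of 7 numbers parted by spaces: the shift along the tool's x, y, z in mm, then the turn, a rotation vector about the tool's x, y, z in degrees, then the finger opening in mm, from 0 to 85.4. A call has 1 to 12 rows; each row is the pose to reach, as a shift and turn from the pose commanded when the call began, along the tool's axes at that moment; what a row does not reach only later rows make up. A row lasts 1/8 s, in which the tool goes at most 62.5 mm and 10.7 degrees, less where a joint would pass 70% of its speed; a pose out of reach is approached as far as the arm can. A call with a gripper value outside its range is refused whole. The fingers move at their own pace and stop on an object; FORCE is the grip in N (left out, the last holds). Time passes only in rows, so rows that repeat a pose let the fingers close. It gives the time, the measured TCP pose, the force and the opening at its end, in the units of the state.
- readout.get_obs(): the state, without advancing time (a new reading comes with each control period).
- grab_frame(name): name is "side" or "top"; returns a dict with "pixels" (384x512x3 uint8, red, green, blue), "fx", "fy", "cx", "cy" (pixels), "D" ([k1, k2, p1, p2, k3] as OpenCV has them; the pictures are not rectified), "rvec" (rotation vector, rad) and "tvec" (3), from world to camera coordinates, as OpenCV has them. Camera axes: x right, y down, z forward; pixel columns grow to the right and rows downward; lengths in m; the calibration is good to about 2 mm. A picture is of the moment at which its call begins. There is no depth.
- workorder.hand_in(): hands the job in, once; it reports no verdict.
The state is a dict: "clock": time; "joints": joint angles; "qvel": joint speeds; "tau": joint torques, N m; "tcp_pos": TCP position; "orientation": TCP orientation; "contact_force": force on the tool from outside, world axes, zero at the start; "moment": the same for the moment, N m; "grip_width": finger opening in m.
Only numpy, scipy, OpenCV 4.12 (cv2) and the standard library are available. Lean on these libraries where they do the work, as an engineer would, in place of code of your own. Each camera call takes 0.05 s, during which the arm holds its last target.

### The job

Four dry clay test bars lie side by side, touching, on the kiln shelf. Slide the short one lengthwise out of the row and on across the shelf until it sits square and snug against the sprung fence of the gauge, pressing it home gently, with about 8 N at the hand for a moment, so that you feel the fence give a little, then let go and back away. The clay is unfired and brittle: only push it, never pinch, lift or press it hard (16 N would break it), and leave the other bars and everything else where they are.

Things in the scene. Friction and masses are not known exactly. Their poses are not given: they have to be found in the camera images.
- slab: Pale kiln shelf, a fixed slab 300 mm (its x) by 460 mm (its y), 15 mm thick; the bars slide on its top, 15 mm above the bench. Origin: centre of its underside. The row of bars lies on it, centred 80 mm from the origin along its +y; the gauge stands at its -y end.
- short_bar: The bar to move: plain dry clay, the only short one, 54 mm wide (x), 68 mm long (y), 24 mm high, 110 to 230 g; sliding takes about 0.7 to 3 N. Long axis along the slab's y, towards the fence. It is anywhere in the row, middle or end, its centre level with the long bars' centres, so its ends lie 11 mm back from theirs. Origin: centre of its underside.
- long_bar1: Dry clay test bar like the short one but 90 mm long (54 mm wide, 24 mm high, about 160 g), lying touching its neighbours in the row; axes and origin as for the short bar. Must stay where it is.
- long_bar2: Dry clay test bar like the short one but 90 mm long (54 mm wide, 24 mm high, about 160 g), lying touching its neighbours in the row; axes and origin as for the short bar. Must stay where it is.
- long_bar3: Dry clay test bar like the short one but 90 mm long (54 mm wide, 24 mm high, about 160 g), lying touching its neighbours in the row; axes and origin as for the short bar. Must stay where it is.
- gauge: Shrinkage gauge, fixed on the slab at its -y end, turned up to 0.1 rad from it. Aluminium housing 250 mm wide (x), 30 mm deep, 48 mm high. Origin: on the slab's top, under the middle of the housing's front face; +y points out of that face, at the bars.
- prop_a: White cylindrical kiln prop, 38 mm across, 55 mm high, standing on the bench left of the slab (+y); origin at the centre of its foot. A bystander.
- prop_b: A second kiln prop of the same kind, beside the first. A bystander.
- brush: Brush 190 mm long lying on the bench to the right (-y) of the slab. A bystander.
- bowl: Terracotta bowl 120 mm across and 50 mm high on the bench to the right (-y) of the slab; origin at the centre of its foot. A bystander.
- fence_mid (a point): Middle of the fence's setting range: 70 mm from the gauge's origin along its +y. The fence, a plate 250 mm wide along the gauge's x and 26 mm high, spans every place in the row. Its clay-side face stands up to 15 mm either side of this point along the gauge's y; the setting is not reported: find it by feel. Sprung: pushed to -y it gives 1 mm per 3 N, 8 mm at most.
Mind the look-alikes: they are no part of the job. What is shaped like the short_bar but black or pink is not meant.

How it is judged:
By the outcome, as a careful person would: the job done as asked, in the order asked, and still so for the second after the job is handed in, with the robot touching nothing.
It also fails if it takes over 48 s, if anything falls off the work surface, if the arm or the gripper's body presses on something with over 40 N, if the wrist force passes 120 N, or if a joint passes its speed limit or range.

## Working session

There is one attempt and no reset: what is moved stays moved. The work goes in short steps, Python scripts to look and compute and a shell command to move; the robot and the scene stay as the last step left them, time stands still between calls to the robot, and variables do not carry over. Pictures are saved under pics/ and viewed, and the job is handed in when it is done.

```bash
mkdir -p pics; ls; python3 - <<'E'
from bench import readout, grab_frame, workorder, r
import cv2
o=readout.get_obs()
for k,v in o.items(): print(k,v)
print(r, r.grip_depth)
for n in("side","top"):
    f=grab_frame(n); cv2.imwrite(f"pics/{n}0.png",f["pixels"][:,:,::-1])
    print({k:v for k,v in f.items() if k!="pixels"})
E
```

```text
pics
clock 0.0
joints [-1.24109892  0.47780626  0.02232889  1.5564751  -0.01149542  1.10928298
 -0.083086  ]
qvel [-0.00017535 -0.00040483 -0.00045761  0.00063633  0.00171765  0.00126624
  0.00098547]
tau [ 2.90446669e-04 -5.96472967e+01  1.60828885e+00 -2.81193334e+01
  1.25757518e-02  9.57451179e-03  3.39736653e-05]
tcp_pos [0.28591809 0.61079077 0.23031139]
orientation [ 2.64985791e+00  1.68550550e+00 -2.32079703e-03]
contact_force [-0.21295222  0.71628662 -0.29424708]
moment [-0.00526536  0.05674465 -0.01637016]
grip_width 0.08520587527550784
<Robot object at 0x7ff7625cba10> 0.0187
{'fx': 417.9843350295047, 'fy': 417.9843350295047, 'cx': 252.4375125313237, 'cy': 196.8328123063656, 'D': array([-0.01422242,  0.        ,  0.        ,  0.        ,  0.        ]), 'rvec': array([ 2.03810327, -0.7799024 ,  0.43056905]), 'tvec': array([-0.40876155,  0.21108527,  0.87983276])}
{'fx': 475.78108381306015, 'fy': 475.78108381306015, 'cx': 259.5929096333238, 'cy': 187.2435124200069, 'D': array([-0.02037193,  0.        ,  0.        ,  0.        ,  0.        ]), 'rvec': array([ 2.09300996, -2.10217712,  0.23937399]), 'tvec': array([-0.01129846,  0.5105974 ,  1.47684906])}
```

View pics/side0.png

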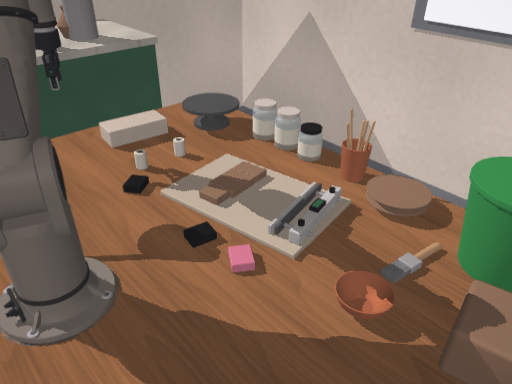

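View pics/top0.png

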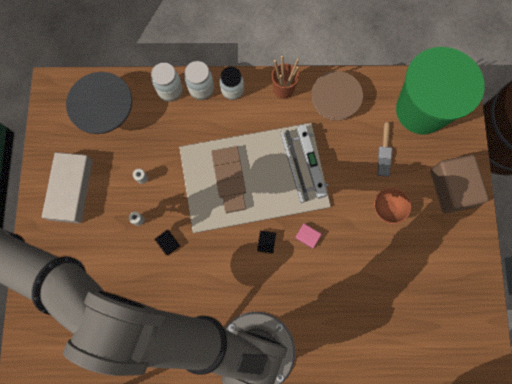

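The side view shows the shelf, the row at about (234,182) and the gauge at about (308,212). In the top view the slab's corners are about (180,146), (316,125), (329,208) and (193,231), the row is at about (229,180), and the fence is at about (295,165). I'll zoom in.

```bash
python3 - <<'E'
import cv2
a=cv2.imread("pics/top0.png")[115:240,170:340]; cv2.imwrite("pics/topz.png",cv2.resize(a,None,fx=4.6,fy=4.6,interpolation=cv2.INTER_CUBIC))
a=cv2.imread("pics/side0.png")[150:250,155:355]; cv2.imwrite("pics/sidez.png",cv2.resize(a,None,fx=4,fy=4,interpolation=cv2.INTER_CUBIC))
E
```

```text
(no output)
```

View pics/topz.png

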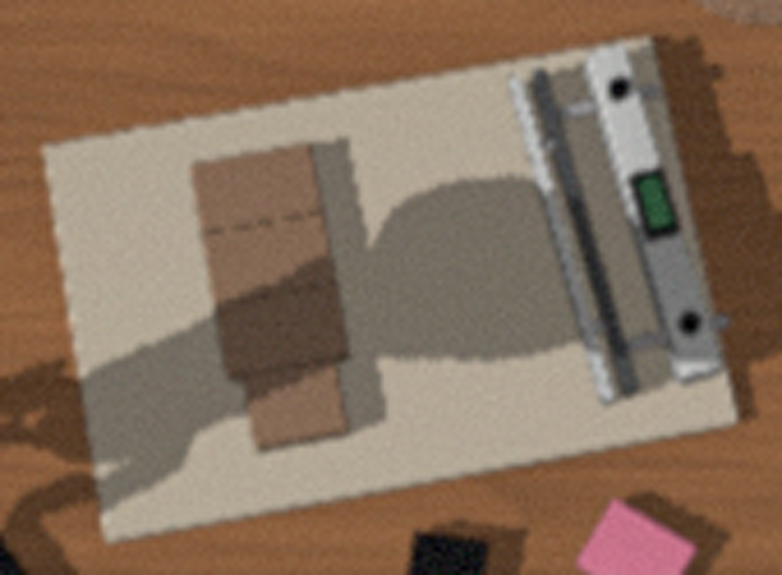

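View pics/sidez.png

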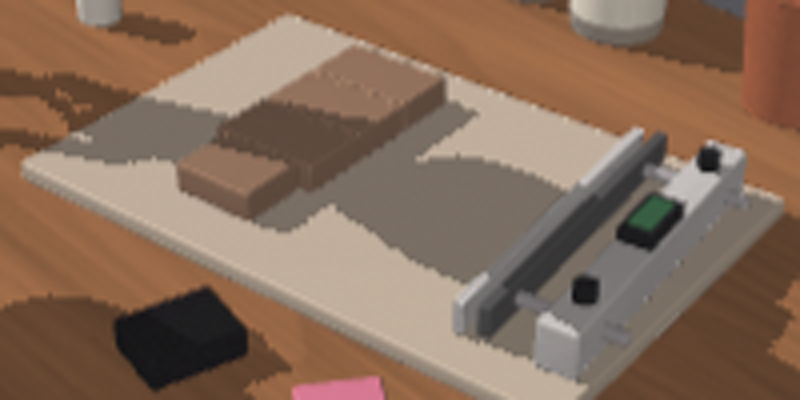

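The short bar is at the near end of the row, the end towards the robot (zoomed corners about (245,383), (258,451), (347,432), (336,362)). There is a single long neighbour on its far side. Next I'll measure the slab, bar and fence poses.

```bash
cat > h.py <<'E'
import numpy as np, cv2
from scipy.spatial.transform import Rotation as R
def cam(f):
    K=np.array([[f["fx"],0,f["cx"]],[0,f["fy"],f["cy"]],[0,0,1.]]); return K,np.array(f["D"]),np.array(f["rvec"]),np.array(f["tvec"])
def ray(f,pts,z):
    K,D,rv,tv=cam(f); u=cv2.undistortPoints(np.array(pts,float).reshape(-1,1,2),K,D).reshape(-1,2)
    Rm=cv2.Rodrigues(rv)[0]; c=-Rm.T@tv; d=np.c_[u,np.ones(len(u))]@Rm
    return c+d*((z-c[2])/d[:,2])[:,None]
def proj(f,P):
    K,D,rv,tv=cam(f); return cv2.projectPoints(np.array(P,float).reshape(-1,1,3),rv,tv,K,D)[0].reshape(-1,2)
E
python3 - <<'E'
from h import *
from bench import grab_frame
f=grab_frame("top"); im=f["pixels"][:,:,::-1].copy()
Z=lambda p:[(170+(u+.5)/4.6-.5,115+(v+.5)/4.6-.5) for u,v in p]
c=ray(f,Z([(43,146),(652,37),(738,422),(106,542)]),.015)[:,:2]*1e3
print("slab",c.round(1)); print([np.linalg.norm(c[i]-c[i-1]).round(1) for i in range(4)])
hsv=cv2.cvtColor(im,cv2.COLOR_BGR2HSV)
m=(hsv[:,:,1]<90).astype(np.uint8); m[:115]=0;m[240:]=0;m[:,:172]=0;m[:,334:]=0
m=cv2.morphologyEx(m,cv2.MORPH_CLOSE,np.ones((3,3)));n,l,s,_=cv2.connectedComponentsWithStats(m);k=1+np.argmax(s[1:,4]);print(s[k])
ct=cv2.findContours((l==k).astype(np.uint8),0,2)[0][0]
W=ray(f,ct.reshape(-1,2),.015)[:,:2].astype(np.float32)*1e3
print("slab rect",cv2.minAreaRect(W))
b=ray(f,Z([(245,383),(258,451),(347,432),(336,362)]),.039)[:,:2]*1e3
print("bar",b.round(1),b.mean(0),[np.linalg.norm(b[i]-b[i-1]).round(1) for i in range(4)])
r=ray(f,Z([(192,162),(310,144)]),.039)[:,:2]*1e3; print("row far end",r.round(1))
t=ray(f,Z([(513,77),(603,401)]),.041)[:,:2]*1e3; print("fence clay edge top",t.round(1),np.linalg.norm(t[0]-t[1]))
g=ray(f,Z([(586,62),(678,380),(628,43),(722,370)]),.063)[:,:2]*1e3; print("housing",g.round(1))
E
```

```text
slab [[ 665.   260. ]
 [ 747.9 -192. ]
 [ 455.2 -245.1]
 [ 370.9  205.1]]
[np.float64(299.2), np.float64(459.5), np.float64(297.5), np.float64(458.0)]
[  179   123   152   110 11508]
slab rect ((560.6504516601562, 3.207855224609375), (303.88397216796875, 469.5981750488281), 10.517848014831543)
bar [[480.3 106.3]
 [431.4  96.4]
 [444.7  33.9]
 [495.2  41.9]] [462.92530207  69.6266699 ] [np.float64(66.1), np.float64(49.9), np.float64(63.9), np.float64(51.1)]
row far end [[644.3 147. ]
 [657.5  61.5]]
fence clay edge top [[ 707.4  -86.6]
 [ 465.7 -146.6]] 249.04133806162295
housing [[ 710.6 -138.4]
 [ 475.9 -197.3]
 [ 725.  -169.1]
 [ 482.9 -228.2]]
```

```bash
cat >> h.py <<'E'
def delta(target_mm,yaw_deg):
    from bench import readout
    o=readout.get_obs(); Rt=R.from_rotvec(o["orientation"]); p=np.array(o["tcp_pos"])*1e3
    a=np.radians(yaw_deg); G=R.from_matrix(np.array([[np.cos(a),np.sin(a),0],[np.sin(a),-np.cos(a),0],[0,0,-1]]).astype(float))
    print("at",p.round(2),"F",np.round(o["contact_force"],2),"grip",o["grip_width"],"t",o["clock"])
    print("tool x yaw",np.degrees(np.arctan2(*Rt.as_matrix()[1::-1,0])).round(2))
    print("shift",Rt.inv().apply(np.array(target_mm)-p).round(2),"turn deg",np.degrees((Rt.inv()*G).as_rotvec()).round(2))
E
python3 -c "
from h import *
delta((452.3,139.3,110),10.5)"
```

```text
at [286.02 610.91 230.52] F [0.46 0.61 0.3 ] grip 0.08538506084692907 t 0.15
tool x yaw 64.91
shift [-356.45  350.54  121.08] turn deg [5.000e-02 7.000e-02 5.441e+01]
```

```bash
python3 -m handwheel '-18 18 6 0 0 3 60; -54 53 18 0 0 8 14; -90 88 30 0 0 14 14; -132 130 45 0 0 20 14; -174 171 59 0 0 26 14; -216 212 73 0 0 32 14; -258 254 88 0 0 39 14; -300 295 102 0 0 46 14; -336 331 114 0 0 51 14; -350 344 119 0 0 53.5 14; -356.5 350.5 121 0 0 54.4 14; -356.5 350.5 121 0 0 54.4 14' 20; python3 - <<'E'
from h import *
from bench import grab_frame
delta((452.3,139.3,60),10.5)
for n in("side","top"):
    f=grab_frame(n); cv2.imwrite(f"pics/{n}1.png",f["pixels"][:,:,::-1])
E
```

```text
clock: 1.65
tcp_pos: [0.4525, 0.1408, 0.1103]
orientation: [-3.128, -0.29, 0.0]
contact_force: [-0.5, -0.2, -0.1]
grip_width: 0.0141
at [452.46 140.8  110.34] F [-0.49 -0.23 -0.09] grip 0.014121968441742388 t 1.65
tool x yaw 10.6
shift [-0.43  1.46 50.34] turn deg [-0.02 -0.    0.1 ]
```

```bash
python3 - <<'E'
import cv2,numpy as np
a=cv2.imread("pics/top1.png")[115:240,170:340]; a=cv2.resize(a,None,fx=4.6,fy=4.6,interpolation=cv2.INTER_CUBIC)
cv2.imwrite("pics/topz1.png",a)
a=cv2.imread("pics/side1.png")[120:250,135:355]; cv2.imwrite("pics/sidez1.png",cv2.resize(a,None,fx=3.6,fy=3.6,interpolation=cv2.INTER_CUBIC))
E
```

```text
(no output)
```

View pics/topz1.png

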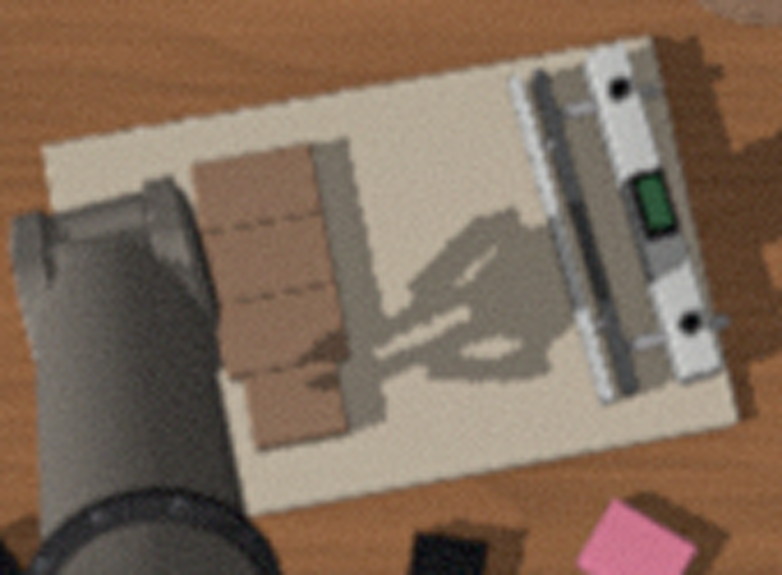

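View pics/sidez1.png

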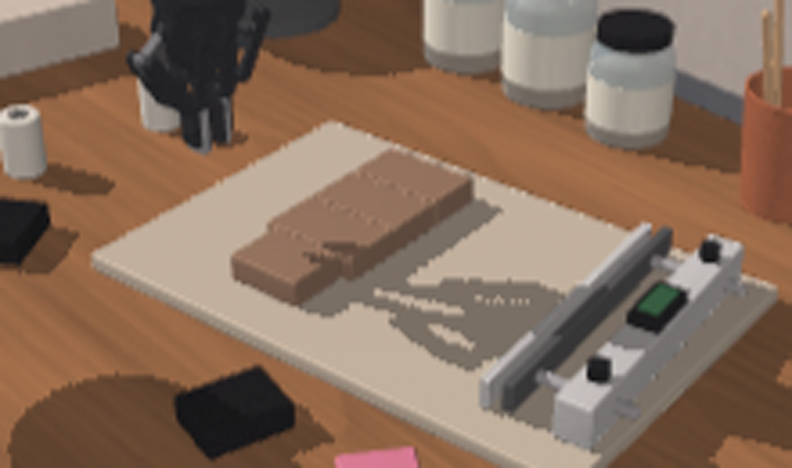

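The view is clear now: four bars, the short one nearest the robot, and the fingers hovering behind its +y end. I'll descend, then approach slowly.

```bash
python3 -m handwheel '0 1 15 0 0 0 14; 0 1 35 0 0 0 14; -0.4 1.5 60 0 0 -0.1 14; -0.4 1.5 78 0 0 -0.1 14; -0.4 1.5 86 0 0 -0.1 14; -0.4 1.5 86 0 0 -0.1 14;-0.4 1.5 86 0 0 -0.1 14'; python3 - <<'E'
from h import *
from bench import grab_frame
delta((456.8,114.9,24),10.5)
f=grab_frame("side"); a=f["pixels"][120:250,135:355,::-1]; cv2.imwrite("pics/s2.png",cv2.resize(a,None,fx=3.6,fy=3.6,interpolation=cv2.INTER_CUBIC))
E
```

```text
clock: 2.62
tcp_pos: [0.4527, 0.1386, 0.0247]
orientation: [-3.128, -0.291, -0.001]
contact_force: [-0.4, 0.7, -0.3]
grip_width: 0.0138
at [452.69 138.62  24.71] F [-0.45  0.74 -0.32] grip 0.013760520057890106 t 2.625
tool x yaw 10.63
shift [-0.34 24.07  0.7 ] turn deg [-0.02 -0.05  0.13]
```

View pics/s2.png

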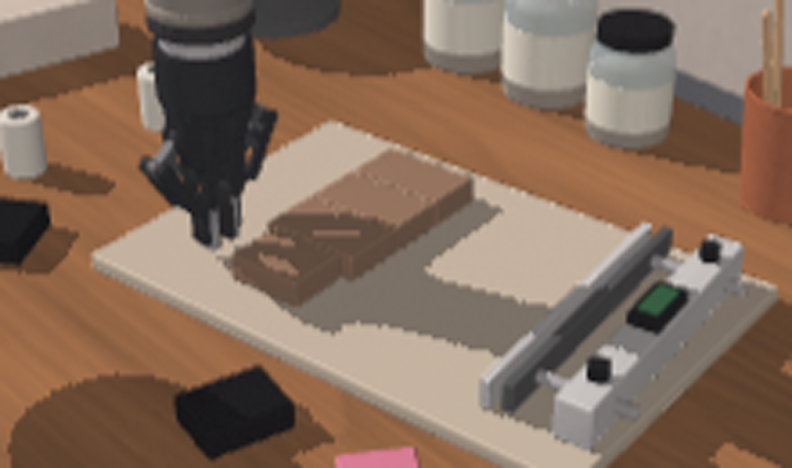

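```bash
python3 -m handwheel '-0.3 5 0 0 0 0 14; -0.3 11 0 0 0 0 14; -0.3 15 0 0 0 0 14;-0.3 17 0 0 0 0 14; -0.3 18.5 0 0 0 0 14; -0.3 20 0 0 0 0 14;-0.3 20 0 0 0 0 14'; python3 -m handwheel '0 1 0 0 0 0 14; 0 2 0 0 0 0 14; 0 3 0 0 0 0 14'; python3 -m handwheel '0 1 0 0 0 0 14; 0 2 0 0 0 0 14; 0 3 0 0 0 0 14';
```

```text
clock: 3.55
tcp_pos: [0.4557, 0.1186, 0.0243]
orientation: [-3.128, -0.291, 0.0]
contact_force: [0.2, -0.2, 0.6]
grip_width: 0.0139
clock: 3.92
tcp_pos: [0.4563, 0.1156, 0.0243]
orientation: [-3.128, -0.291, 0.0]
contact_force: [-0.4, 0.9, -0.2]
grip_width: 0.0139
clock: 4.3
tcp_pos: [0.4568, 0.1128, 0.0243]
orientation: [-3.128, -0.291, 0.0]
contact_force: [-0.5, 1.2, -0.1]
grip_width: 0.0142
```

```bash
python3 -m handwheel '0 1.5 0 0 0 0 14; 0 3 0 0 0 0 14; 0 4.5 0 0 0 0 14'; python3 -m handwheel '0 1.5 0 0 0 0 14; -0.1 3 0 0 0 0 14; -0.2 5 0 0 0 0 14';python3 - <<'E'
from h import *
from bench import grab_frame
for n,b in(("top",(115,240,170,340)),("side",(120,250,135,355))):
    f=grab_frame(n); a=f["pixels"][b[0]:b[1],b[2]:b[3],::-1]; cv2.imwrite(f"pics/{n}3.png",cv2.resize(a,None,fx=3.6,fy=3.6,interpolation=cv2.INTER_CUBIC))
E
```

```text
clock: 4.68
tcp_pos: [0.4577, 0.1083, 0.0243]
orientation: [-3.128, -0.291, -0.0]
contact_force: [-0.1, 0.2, -0.7]
grip_width: 0.0139
clock: 5.05
tcp_pos: [0.4584, 0.1033, 0.0243]
orientation: [-3.128, -0.291, -0.0]
contact_force: [-0.8, 1.0, -0.2]
grip_width: 0.014
```

View pics/side3.png

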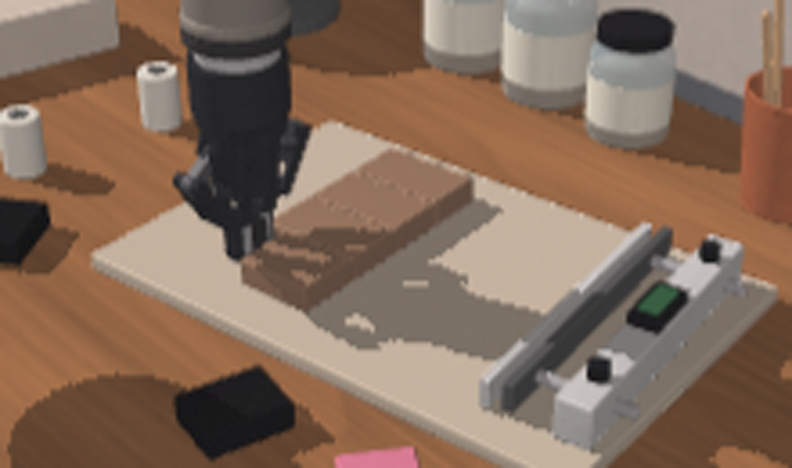

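View pics/top3.png

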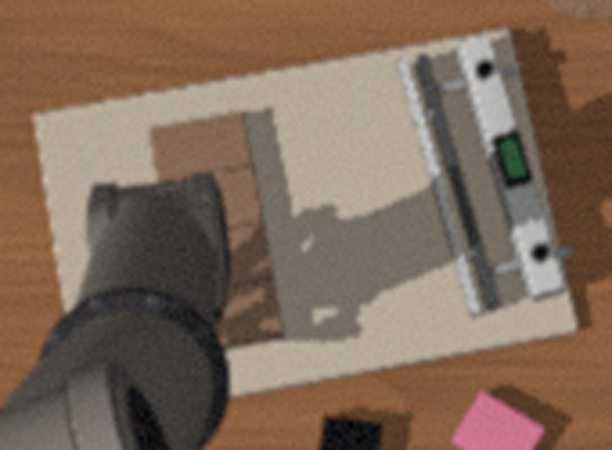

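The bar has slid about 11 mm and its front is now level with the row. The other bars are undisturbed. Continuing.

```bash
python3 -m handwheel '0 2 0 0 0 0 14; -0.1 5 0 0 0 0 14; -0.2 8 0 0 0 0 14; -0.3 11 0 0 0 0 14; -0.4 14 0 0 0 0 14; -0.5 17 0 0 0 0 14; -0.6 20 0 0 0 0 14; -0.6 23 0 0 0 0 14; -0.7 26 0 0 0 0 14; -0.8 29 0 0 0 0 14; -0.9 32 0 0 0 0 14; -1 35 0 0 0 0 14';python3 - <<'E'
from h import *
from bench import grab_frame
for n,b in(("top",(115,240,170,340)),("side",(120,250,135,355))):
    f=grab_frame(n); a=f["pixels"][b[0]:b[1],b[2]:b[3],::-1]; cv2.imwrite(f"pics/{n}4.png",cv2.resize(a,None,fx=3.6,fy=3.6,interpolation=cv2.INTER_CUBIC))
E
```

```text
clock: 6.65
tcp_pos: [0.4639, 0.0686, 0.0243]
orientation: [-3.128, -0.291, 0.0]
contact_force: [-0.4, 0.9, -0.7]
grip_width: 0.014
```

View pics/side4.png

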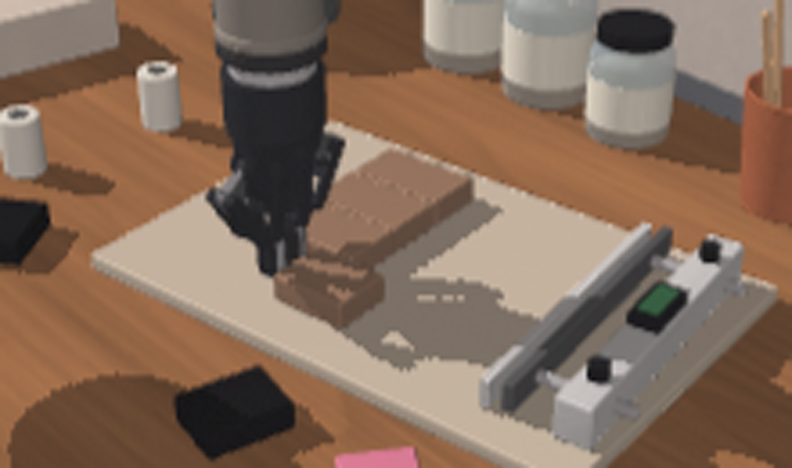

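View pics/top4.png

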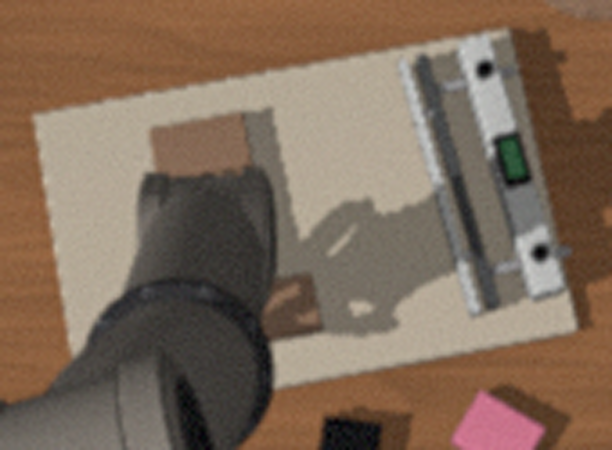

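The bar is coming out straight and the neighbours haven't moved. Another 36 mm should clear the row.

```bash
python3 -m handwheel '0 2 0 0 0 0 14; 0 5 0 0 0 0 14; 0 8 0 0 0 0 14; 0 11 0 0 0 0 14; 0 14 0 0 0 0 14; 0 17 0 0 0 0 14; 0 20 0 0 0 0 14; 0 23 0 0 0 0 14; 0 26 0 0 0 0 14; 0 30 0 0 0 0 14; 0 34 0 0 0 0 14; 0 38 0 0 0 0 14';python3 - <<'E'
from h import *
from bench import grab_frame
delta((452.3,139.3,60),13.9)
for n,b in(("top",(115,240,170,340)),("side",(120,250,135,355))):
    f=grab_frame(n); a=f["pixels"][b[0]:b[1],b[2]:b[3],::-1]; cv2.imwrite(f"pics/{n}5.png",cv2.resize(a,None,fx=3.6,fy=3.6,interpolation=cv2.INTER_CUBIC))
E
```

```text
clock: 8.25
tcp_pos: [0.4709, 0.0311, 0.0243]
orientation: [-3.128, -0.291, -0.0]
contact_force: [0.5, 1.1, -0.1]
grip_width: 0.0142
at [470.91  31.12  24.3 ] F [ 0.49  1.12 -0.12] grip 0.014192338074120492 t 8.25
tool x yaw 10.61
shift [   1.63 -109.76  -35.7 ] turn deg [-0.   -0.   -3.29]
```

View pics/side5.png

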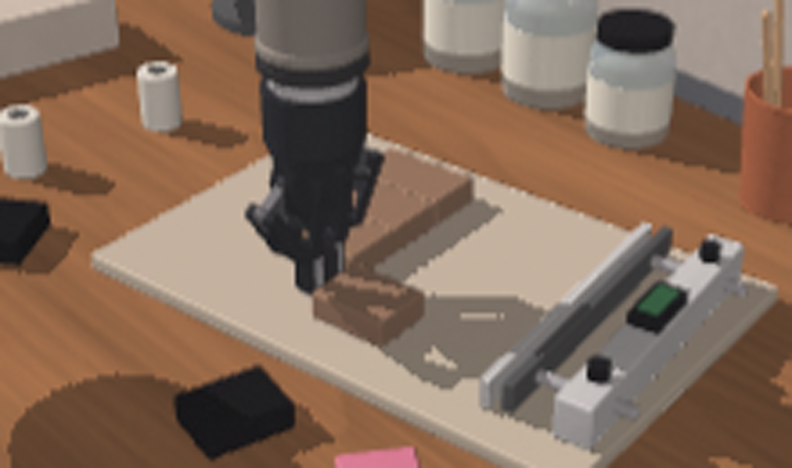

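View pics/top5.png

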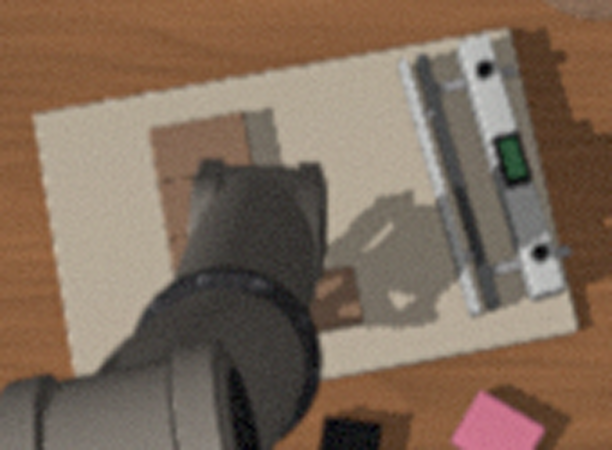

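The bar is clear of the row and still straight. I'll go a bit further, then turn gradually to the gauge's angle (-3.3° about tool z).

```bash
python3 -m handwheel '0 2 0 0 0 0 14; 0 5 0 0 0 0 14; 0 9 0 0 0 0 14; 0 13 0 0 0 0 14; 0 17 0 0 0 -0.3 14; 0.1 21 0 0 0 -0.8 14; 0.2 25 0 0 0 -1.3 14; 0.3 29 0 0 0 -1.8 14; 0.5 33 0 0 0 -2.3 14; 0.7 37 0 0 0 -2.8 14; 0.9 41 0 0 0 -3.3 14; 1.1 44 0 0 0 -3.3 14'; python3 - <<'E'
from h import *
from bench import grab_frame
delta((452.3,139.3,60),13.9)
for n,b in(("top",(115,240,170,340)),("side",(120,250,135,355))):
    f=grab_frame(n); cv2.imwrite(f"pics/{n}6r.png",f["pixels"][:,:,::-1]); a=f["pixels"][b[0]:b[1],b[2]:b[3],::-1]; cv2.imwrite(f"pics/{n}6.png",cv2.resize(a,None,fx=3.6,fy=3.6,interpolation=cv2.INTER_CUBIC))
E
```

```text
clock: 9.85
tcp_pos: [0.4801, -0.0119, 0.0243]
orientation: [-3.118, -0.38, -0.0]
contact_force: [0.3, 0.8, -0.6]
grip_width: 0.0142
at [480.09 -11.93  24.28] F [ 0.26  0.79 -0.59] grip 0.014242400035409568 t 9.85
tool x yaw 13.91
shift [   9.38 -153.48  -35.72] turn deg [-0.   -0.    0.01]
```

View pics/side6.png

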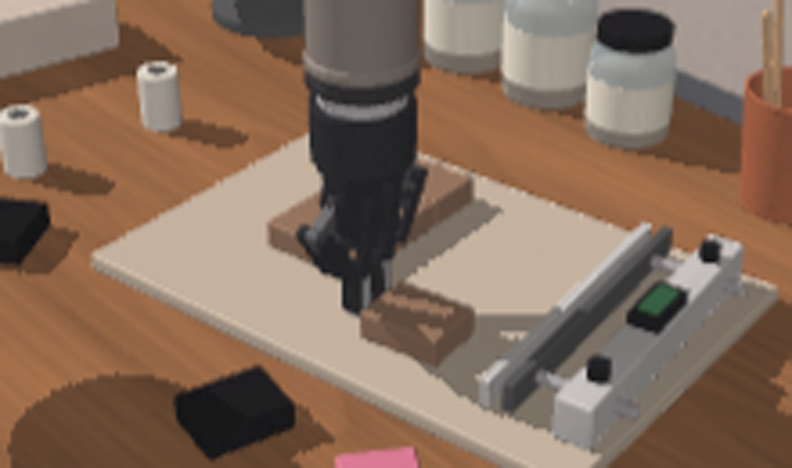

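View pics/top6.png

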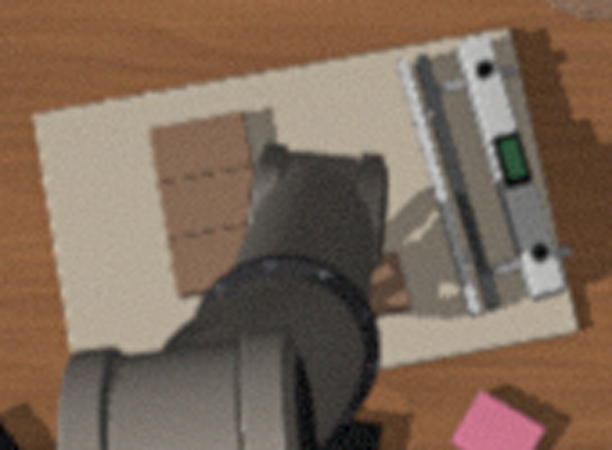

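The bar is turned with the tool. Its near front corner is at about zoomed (409,312), and the gap to the fence is about 45 mm. I'll push straight along the gauge's -y, then slow down.

```bash
python3 -m handwheel '0 2 0 0 0 0 14; 0 5 0 0 0 0 14; 0 8 0 0 0 0 14; 0 11 0 0 0 0 14; 0 14 0 0 0 0 14; 0 17 0 0 0 0 14; 0 20 0 0 0 0 14; 0 22 0 0 0 0 14; 0 24 0 0 0 0 14; 0 26 0 0 0 0 14; 0 27 0 0 0 0 14; 0 28 0 0 0 0 14'; python3 -m handwheel '0 1 0 0 0 0 14; 0 2 0 0 0 0 14; 0 3 0 0 0 0 14; 0 4 0 0 0 0 14; 0 5 0 0 0 0 14';python3 - <<'E'
from h import *
from bench import grab_frame
for n,b in(("top",(115,240,170,340)),("side",(150,250,215,355))):
    f=grab_frame(n); a=f["pixels"][b[0]:b[1],b[2]:b[3],::-1]; cv2.imwrite(f"pics/{n}7.png",cv2.resize(a,None,fx=4.6,fy=4.6,interpolation=cv2.INTER_CUBIC))
E
```

```text
clock: 11.45
tcp_pos: [0.4868, -0.0388, 0.0243]
orientation: [-3.118, -0.381, 0.0]
contact_force: [-0.7, 2.5, 0.9]
grip_width: 0.014
clock: 12.08
tcp_pos: [0.488, -0.0437, 0.0243]
orientation: [-3.118, -0.381, -0.0]
contact_force: [-0.8, 2.5, 1.1]
grip_width: 0.0138
```

View pics/side7.png

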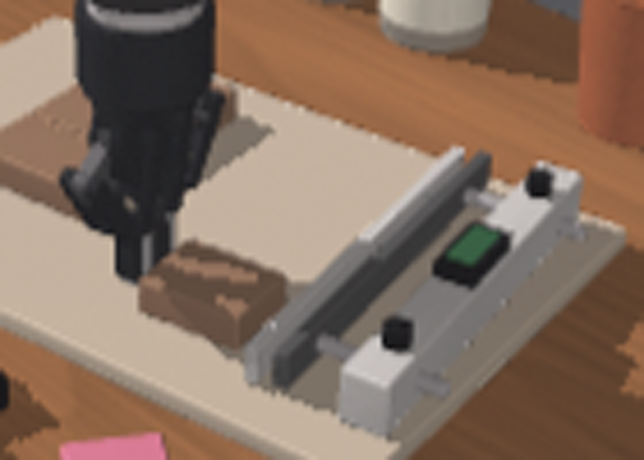

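View pics/top7.png

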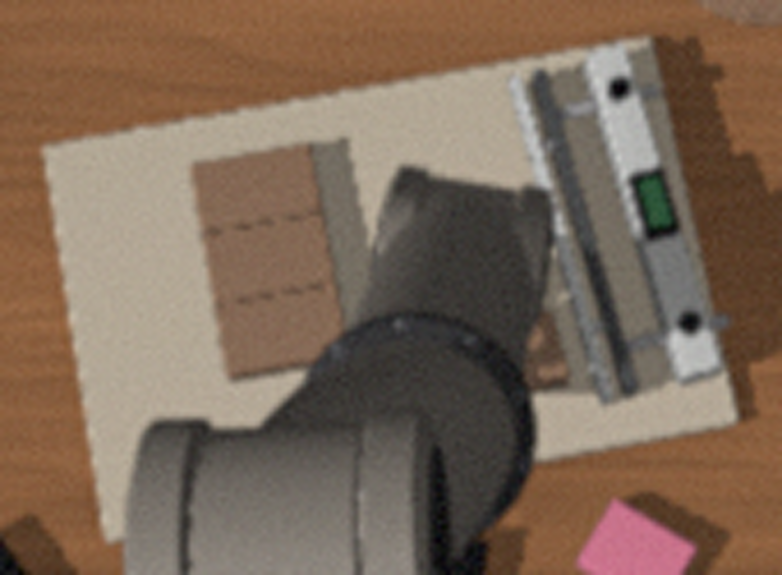

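There's still roughly a 10–13 mm gap, and the push force is about 1–2.5 N (sliding). I'll advance in smaller steps.

```bash
python3 -m handwheel '0 1 0 0 0 0 14; 0 2 0 0 0 0 14; 0 3 0 0 0 0 14; 0 4 0 0 0 0 14; 0 5 0 0 0 0 14;0 6 0 0 0 0 14'|sed -n '2p;4p';  python3 -m handwheel '0 .7 0 0 0 0 14; 0 1.4 0 0 0 0 14; 0 2 0 0 0 0 14'|sed -n '2p;4p'; python3 -m handwheel '0 .5 0 0 0 0 14; 0 1 0 0 0 0 14'|sed -n '2p;4p';python3 - <<'E'
from h import *
from bench import grab_frame
for n,b in(("side",(150,250,215,355)),):
    f=grab_frame(n); a=f["pixels"][b[0]:b[1],b[2]:b[3],::-1]; cv2.imwrite(f"pics/{n}8.png",cv2.resize(a,None,fx=4.6,fy=4.6,interpolation=cv2.INTER_CUBIC))
E
```

```text
tcp_pos: [0.4894, -0.0496, 0.0243]
contact_force: [0.0, 1.5, 1.3]
tcp_pos: [0.4899, -0.0515, 0.0243]
contact_force: [-0.6, 2.2, 1.9]
tcp_pos: [0.4902, -0.0524, 0.0243]
contact_force: [-0.7, 0.9, 0.7]
```

View pics/side8.png

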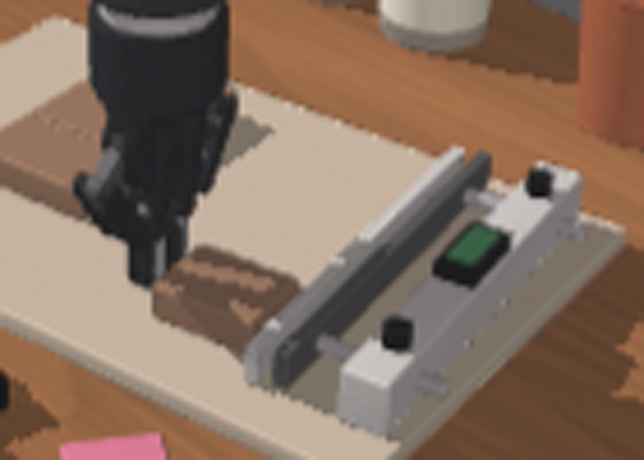

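```bash
M='tcp_pos|contact'; python3 -m handwheel '0 .5 0 0 0 0 14; 0 1 0 0 0 0 14'|grep -E $M; python3 -m handwheel '0 .5 0 0 0 0 14; 0 1 0 0 0 0 14'|grep -E $M; python3 -m handwheel '0 .5 0 0 0 0 14; 0 1 0 0 0 0 14'|grep -E $M
```

```text
tcp_pos: [0.4904, -0.0534, 0.0243]
contact_force: [-0.4, 0.8, 1.7]
tcp_pos: [0.4906, -0.0544, 0.0243]
contact_force: [0.0, 1.3, 0.0]
tcp_pos: [0.4909, -0.0554, 0.0243]
contact_force: [0.1, 1.7, 0.2]
```

```bash
M='tcp_pos|contact'; python3 -m handwheel '0 .5 0 0 0 0 14; 0 1 0 0 0 0 14'|grep -E $M; python3 -m handwheel '0 .5 0 0 0 0 14; 0 1 0 0 0 0 14'|grep -E $M
```

```text
tcp_pos: [0.4911, -0.0563, 0.0243]
contact_force: [-0.7, 0.7, 0.1]
tcp_pos: [0.4913, -0.0573, 0.0243]
contact_force: [-0.7, 0.8, 1.4]
```

```bash
M='tcp_pos|contact'; python3 -m handwheel '0 .5 0 0 0 0 14; 0 1 0 0 0 0 14'|grep -E $M
```

```text
tcp_pos: [0.4916, -0.0583, 0.0243]
contact_force: [-1.1, 0.1, -0.1]
```

```bash
M='tcp_pos|contact'; python3 -m handwheel '0 .5 0 0 0 0 14; 0 1 0 0 0 0 14'|grep -E $M
```

```text
tcp_pos: [0.4918, -0.0592, 0.0243]
contact_force: [-0.9, 0.5, 0.2]
```

```bash
M='tcp_pos|contact'; python3 -m handwheel '0 .5 0 0 0 0 14; 0 1 0 0 0 0 14'|grep -E $M
```

```text
tcp_pos: [0.492, -0.06, 0.0243]
contact_force: [-0.8, 2.3, 1.4]
```

```bash
M='tcp_pos|contact'; python3 -m handwheel '0 .4 0 0 0 0 14; 0 .8 0 0 0 0 14'|grep -E $M; python3 - <<'E'
from h import *
from bench import grab_frame
for n,b in(("side",(150,250,215,355)),):
    f=grab_frame(n); a=f["pixels"][b[0]:b[1],b[2]:b[3],::-1]; cv2.imwrite(f"pics/{n}9.png",cv2.resize(a,None,fx=4.6,fy=4.6,interpolation=cv2.INTER_CUBIC))
E
```

```text
tcp_pos: [0.492, -0.0604, 0.0243]
contact_force: [-1.3, 3.5, 2.6]
```

View pics/side9.png

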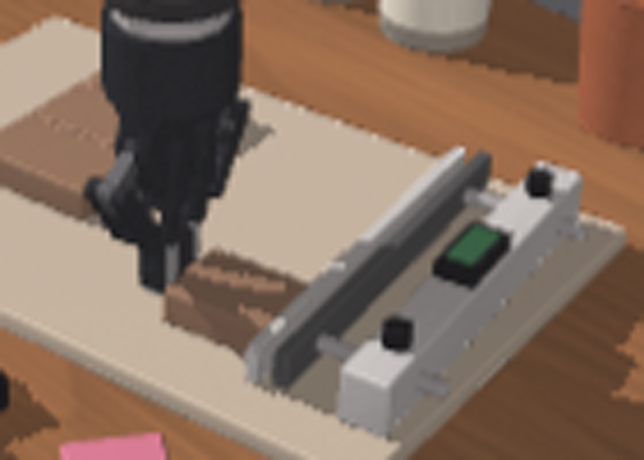

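Fence contact: the force is rising and the arm is moving less than commanded. I'll load it gently to about 8 N.

```bash
M='tcp_pos|contact'; python3 -m handwheel '0 .5 0 0 0 0 14; 0 1 0 0 0 0 14'|grep -E $M
```

```text
tcp_pos: [0.4921, -0.0611, 0.0243]
contact_force: [-2.7, 6.3, 2.6]
```

```bash
M='tcp_pos|contact'; python3 -m handwheel '0 .4 0 0 0 0 14; 0 .8 0 0 0 0 14'|grep -E $M
```

```text
tcp_pos: [0.4921, -0.0613, 0.0243]
contact_force: [-3.0, 7.3, 5.3]
```

```bash
M='tcp_pos|contact'; python3 -m handwheel '0 0.1 0 0 0 0 14; 0 0.1 0 0 0 0 14'|grep -E $M;python3 -m handwheel '0 0.1 0 0 0 0 14; 0 0.1 0 0 0 0 14'|grep -E $M
```

```text
tcp_pos: [0.4922, -0.0613, 0.0243]
contact_force: [-3.2, 7.5, 5.8]
tcp_pos: [0.4921, -0.0613, 0.0243]
contact_force: [-3.2, 7.0, 5.4]
```

The force is about 8.0 N along the gauge axis, and the TCP has moved about 1.3 mm since contact. Now easing off slowly, then backing away straight.

```bash
python3 -m handwheel '0 -0.5 0 0 0 0 14; 0 -1 0 0 0 0 14; 0 -1.5 0 0 0 0 14; 0 -2 0 0 0 0 14; 0 -2.5 0 0 0 0 14; 0 -3 0 0 0 0 14; 0 -3.5 0 0 0 0 14; 0 -4 0 0 0 0 14; 0 -5 0 0 0 0 14; 0 -7 0 0 0 0 14; 0 -10 0 0 0 0 14; 0 -14 0 0 0 0 14'; python3 -m handwheel '0 -4 0 0 0 0 14; 0 -8 -2 0 0 0 14; 0 -10 -10 0 0 0 14; 0 -10 -25 0 0 0 14; 0 -10 -45 0 0 0 14; 0 -10 -70 0 0 0 14;0 -10 -100 0 0 0 14; 0 -10 -125 0 0 0 14; 0 -10 -145 0 0 0 14; 0 -10 -150 0 0 0 14'
```

```text
clock: 18.4
tcp_pos: [0.4893, -0.049, 0.0243]
orientation: [-3.118, -0.381, -0.0]
contact_force: [1.2, 0.5, -0.6]
grip_width: 0.0144
clock: 19.65
tcp_pos: [0.4879, -0.0398, 0.1763]
orientation: [-3.118, -0.38, -0.006]
contact_force: [0.3, 0.9, -0.2]
grip_width: 0.0141
```

```bash
python3 -m handwheel '0 -15 0 0 0 0 14; 0 -45 0 0 0 0 14; 0 -85 0 0 0 0 14; 0 -125 0 0 0 0 14; 0 -165 0 0 0 0 14; 0 -195 0 0 0 0 14; 0 -215 0 0 0 0 14; 0 -220 0 0 0 0 14; 0 -220 0 0 0 0 14'; python3 - <<'E'
from h import *
from bench import grab_frame
for n,b in(("top",(115,240,170,340)),("side",(150,250,175,355))):
    f=grab_frame(n); cv2.imwrite(f"pics/{n}10r.png",f["pixels"][:,:,::-1]); a=f["pixels"][b[0]:b[1],b[2]:b[3],::-1]; cv2.imwrite(f"pics/{n}10.png",cv2.resize(a,None,fx=4.4,fy=4.4,interpolation=cv2.INTER_CUBIC))
E
```

```text
clock: 20.78
tcp_pos: [0.4335, 0.1738, 0.1738]
orientation: [3.118, 0.381, -0.002]
contact_force: [-0.5, 0.0, 0.4]
grip_width: 0.0141
```

View pics/top10.png

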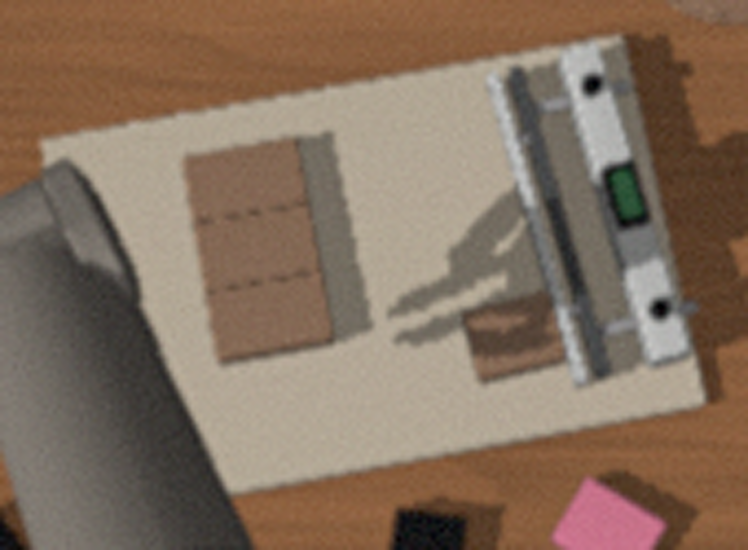

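View pics/side10.png

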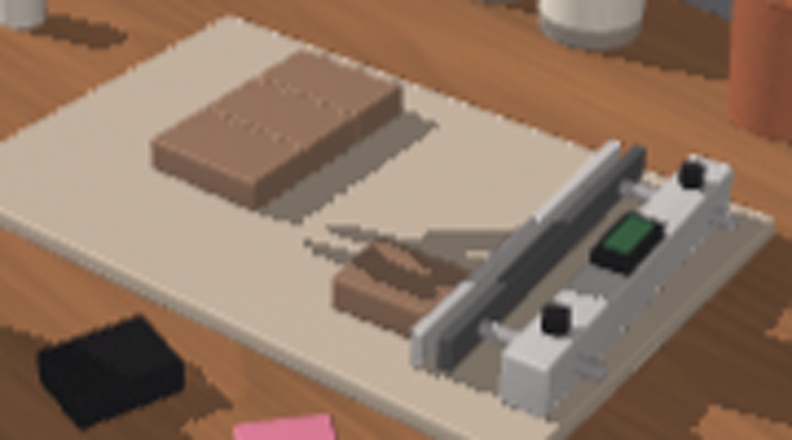

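The top view shows the bar against the fence with parallel edges, and the other bars are in place. One numeric check, then I'll hand in.

```bash
python3 - <<'E'
from h import *
from bench import grab_frame
f=grab_frame("top")
Z=lambda p:[(170+(u+.5)/4.4-.5,115+(v+.5)/4.4-.5) for u,v in p]
b=ray(f,Z([(464,312),(484,382)]),.039)[:,:2]*1e3; t=ray(f,Z([(491,74),(577,384)]),.041)[:,:2]*1e3
an=lambda a:np.degrees(np.arctan2(*(a[0]-a[1])[::-1])); print("angles",an(b),an(t))
d=(t[0]-t[1])/np.linalg.norm(t[0]-t[1]);n=np.array([-d[1],d[0]]);print("back edge to fence",(b-t[0])@n)
i0=cv2.imread("pics/top1.png").astype(int)[:, :,:];i1=f["pixels"][:,:,::-1].astype(int)
# long-bar front edge & bystanders change
df=(abs(i0-i1).max(2)>45).astype(np.uint8);df=cv2.morphologyEx(df,cv2.MORPH_OPEN,np.ones((3,3)));n_,l,s,c=cv2.connectedComponentsWithStats(df);print(s[1:])
E
```

```text
angles 14.90677790791513 13.921041742895413
back edge to fence [66.84963515 65.90242634]
[[ 383  122    5    5   22]
 [ 395  122    5    5   23]
 [ 351  135    3    3    9]
 [ 180  151   11   10   80]
 [ 194  154   30   73  829]
 [ 284  159    5    5   23]
 [ 260  162   19   19  135]
 [ 162  166    6    6   28]
 [ 151  168    8   10   62]
 [ 275  179    6    5   18]
 [ 279  183   20   19  159]
 [ 255  184    3    3    9]
 [ 160  186   15   28  166]
 [ 263  188   20    9   79]
 [ 224  191   36   22  466]
 [ 445  192   12   19  141]
 [ 172  215   25   28  250]
 [ 491  216    4    7   24]
 [ 473  225   15   13  101]
 [ 428  228    3    3    9]
 [ 224  230    7   11   46]
 [ 469  234    3    3    9]
 [ 473  240    3    4   12]
 [ 465  242    6    4   20]
 [ 232  245   10   24  121]
 [ 457  245   13    9   71]
 [ 444  250   12   12   88]
 [ 386  256    3    3    9]
 [ 221  258   34   90 1105]
 [ 184  263    6    9   44]
 [ 438  266    3    3    9]
 [ 212  268    8   20  102]
 [ 432  270    4    4   15]
 [ 168  275   15    8   64]
 [ 427  277    3    3    9]
 [ 156  281    8   18   86]
 [ 420  280    5    5   17]
 [ 148  290   45   43  981]
 [ 178  292    3    3    9]
 [ 171  296    3    3    9]
 [ 154  301    3    3    9]
 [ 252  314    7    7   34]
 [ 212  327   27   22  333]
 [ 171  338   20   14  149]
 [ 256  346    4    4   15]
 [ 193  348    3    3    9]
 [ 198  348    9    8   59]
 [ 272  351    4    7   24]
 [ 181  352   16   16  178]
 [ 198  357   24   27  241]
 [ 215  356   16    9   59]
 [ 233  374    4    3   12]
 [ 242  375    8    5   31]]
```

```bash
python3 -c "
from bench import workorder
print(workorder.hand_in())"
```

```text
the job is handed in; nothing more can be done
None
```

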